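# Drop the oak galls and bolt the hopper

### The arm

A 6-joint arm with a two-finger parallel gripper is mounted at the origin on the work surface. World frame = base frame: x ahead of the robot, y to its left, z up, the work surface at z = 0. Lengths are in m, angles in rad, forces in N, time in s.
With the tool pointing down it reaches from about 0.35 to 0.8 m from the base axis. Payload 7.3 kg.
Tool frame: the origin (TCP) lies between the finger pads; the fingertips stand 17 mm ahead of it and the grasp point (between the pads) lies 2 mm behind it; z points along the fingers, y is the line along which they close (so a half turn about z gives the same grasp; the last joint's range is limited). The gripper opens to 85 mm and grips with 20 to 120 N. Pads are 22 mm wide; open, the fingers measure 114 mm over their backs; the gripper's body (76 mm by 85 mm) begins 54 mm behind the grasp point. The pads swing forward as they close: fully open they stand 13 mm farther back than shut.
Start: joints at [1.163, 0.342, 1.524, -0, 1.275, -0.146], TCP at [0.136, 0.507, 0.248] pointing down, gripper open.
Joint ranges: [-2.53, 2.53], [-0.77, 2.02], [0.04, 2.7], [-1, 4.14], [0.28, 2.66], [-3.11, 3.11]. Speed limits (rad/s): [2.57, 2.57, 3.14, 3.14, 3.14, 3.14].

### API

Orientations are given as a unit quaternion [x, y, z, w].
In Python, from bench import observe, read_camera, camera_params, hand_in, find_in, outline_of gives the robot as it stands.
- The arm moves only by the shell command python3 -m inch 'ROWS'. ROWS is JSON, a list that holds one entry, the list of rows, each a list of 7 numbers: the shift along the tool's x, y, z in cm, then the turn, a rotation vector about the tool's x, y, z in degrees, then the gripper's target within -1 to 1 (shut at 1, half-way at 0, fully open at -1). A call has 1 to 10 rows; each row shifts and turns the commanded pose from where the row before left it, along the tool's axes as they then stand; what a row does not reach is not made up. A row lasts 1/12 s, in which the tool goes at most 41.7 mm and 7.16 degrees, less where a joint would pass 70% of its speed; a pose out of reach is approached as far as the arm can. A call with a gripper value outside its range is refused whole. The fingers move at their own pace and stop on an object; the grip force is fixed at half the most. Time passes only in rows, so rows that do not move let the fingers close. It gives the time, the measured TCP pose, the force, the opening and the grip force at its end, in the units of the state.
- observe(): the state, without advancing time (a new reading comes with each control period).
- read_camera(name): name is "scene" or "top"; returns the picture (420x560x3 uint8, red, green, blue); there is no depth.
- camera_params(name): a dict with "fx", "fy", "cx", "cy" (pixels), "k1" (the pictures are not rectified: a ray, as slopes to the right and down, at radius r is drawn at 1 + k1 r^2 times it, then the intrinsics apply), "R" (3x3) and "t" (3): a world point X has camera coordinates R X + t. Camera axes: x right, y down, z forward; pixel columns grow to the right and rows downward; lengths in m; the calibration is good to about 2 mm. A picture is of the moment at which its call begins. camera_params takes no time and is no camera call.
- hand_in(): hands the job in; it is judged then, once.
Trained networks look in the newest picture that a camera, given by its name, has taken for a name from the list of things; names that differ only in an ending like _2 or _b are one class to them, and where a whole thing is asked for, a point or a joint stands for the part that bears it (a point fixed in the world has none). Each returns a list of dicts, best first, with "conf" (0 to 1); they miss things now and then, are a little off and sometimes report something else, mostly with a low value. They report only what shows in the picture. A call takes as long as a camera call.
- find_in(camera, target): "box" ([centre column, centre row, width, height] in pixels, round what is visible of it).
- outline_of(camera, target): "region" (420x560 bool, what is visible of it) and "box" ([centre column, centre row, width, height] in pixels, round what is visible of it).
The state is a dict: "time_s": time; "joint_positions": joint angles; "qvel": joint speeds; "effort": joint torques, N m; "tool_pos": TCP position; "tcp_rot": TCP orientation; "force": force on the tool from outside, world axes, zero at the start; "wrist_torque": the same for the moment, N m; "opening": finger opening in m; "finger_force": force on a finger pad.
Only numpy, scipy, OpenCV 4.12 (cv2) and the standard library are available. Lean on these libraries where they do the work, as an engineer would, in place of code of your own. Each camera call takes 0.05 s, during which the arm holds its last target. There are 200 camera calls.

### The job

Two drop-bottom hoppers stand on the ink maker's table. Swing open the trap door of the one that holds the brown oak galls with its red crank handle so that all the galls drop into the white tray in its stand, swing the door fully shut again, then push its yellow-knobbed bolt across to latch it. Keep the other hopper, with the white grinding balls, shut.

Things in the scene. Friction and masses are not known exactly. Their poses are not given: they have to be found in the camera images.
- gall_hopper: Fixed stand with the steel hopper holding the brown galls; its white-ball twin stands near, either may be left or right. Yaw up to 15 deg. Origin on the table under the hopper's centre, x away from the robot, y left, mm: open-topped hopper x +-40, y +-59, z 155-225, floored by the trap door; cheeks at y +-62, clear rear panel at x 78; white tray below, x -60 to 72, y +-58, z 8-44.
- gall_hopper_door (a joint): Blue trap door with crank, rigid, turning about the stand's y through x -40, z 150 mm. rad: 0 shut (stop), 1.3 wide open (stop), starts shut. Galls begin to fall at about 0.35; beyond 1 all drop. The crank arm (12 mm thick, at y -78) leans to the robot when shut and swings over the top, away from it, to open. About 2 N at the handle; stays where left.
- gall_hopper_handle (a point): Middle of the crank's red bar handle: a round bar along the stand's y, 16 mm in diameter, 67 mm long, y -78 to -145 mm. It is 120 mm from the hinge axis; at door value q it is at x = -40 + 120 sin(q - 0.61), y = -112, z = 150 + 120 cos(q - 0.61) mm in the stand's frame (shut: x -109, z 248). This point turns with the door.
- gall_hopper_bolt (a joint): Slide bolt on the hopper's robot-side face, m: 0 withdrawn, 0.040 fully across (stop), sliding to the stand's -y, the crank's side; starts at 0 to 0.006. Rod 12 mm thick at x -64, z 215 mm. About 2 N; stays where left. Across, it passes between hopper and shut crank arm and holds the door shut; it passes only if the door is within about 0.1 rad of shut.
- gall_hopper_knob (a point): Top centre of the bolt's upright yellow knob, 14 mm in diameter, at x -64, y 20 (less the bolt's value), z 275 mm in the stand's frame; free to grip from z 225, the top of the bolt's guides, up. Axes as the stand's.
- gall_1_center (a point): one of three brown oak galls, balls 24 mm across, about 12 g, lying in the hopper on its trap door at the start; this point is the centre of the ball
- gall_2_center (a point): one of three brown oak galls, balls 24 mm across, about 12 g, lying in the hopper on its trap door at the start; this point is the centre of the ball
- gall_3_center (a point): one of three brown oak galls, balls 24 mm across, about 12 g, lying in the hopper on its trap door at the start; this point is the centre of the ball
- ball_hopper_door (a joint): trap door of the other, like hopper, which holds three white balls: rad, 0 shut; starts shut and is to stay shut

How it is judged:
By the outcome, as a careful person would: the job done as asked, in the order asked, and still so for the second after the job is handed in, with the robot touching nothing.
It also fails if it takes over 48 s, if anything falls off the work surface, if the arm or the gripper's body presses on something with over 40 N, if the wrist force passes 120 N, or if a joint passes its speed limit or range.

## Working session

There is one attempt and no reset: what is moved stays moved. The work goes in short steps, Python scripts to look and compute and a shell command to move; the robot and the scene stay as the last step left them, time stands still between calls to the robot, and variables do not carry over. Pictures are saved under pics/ and viewed, at most 10 in all, crops included, and the job is handed in when it is done.

```bash
ls; mkdir -p pics; python3 - <<'E'
from bench import *
import cv2,numpy as np
for c in ("scene","top"):
    im=read_camera(c); cv2.imwrite(f"pics/{c}0.png",im[:,:,::-1])
    for n in ("gall_hopper","gall_hopper_handle","gall_hopper_knob","gall_1_center"):
        print(c,n,[(np.round(d['box']).tolist(),round(d['conf'],2)) for d in find_in(c,n)][:4])
    p=camera_params(c);print({k:np.round(v,3).tolist() for k,v in p.items()})
s=observe();print(s)
E
```

```text
pics
scene gall_hopper [([239.0, 270.0, 162.0, 166.0], 0.81)]
scene gall_hopper_handle [([215.0, 248.0, 105.0, 62.0], 0.89)]
scene gall_hopper_knob [([232.0, 214.0, 38.0, 52.0], 0.68)]
scene gall_1_center []
{'fx': 487.707, 'fy': 487.707, 'cx': 275.293, 'cy': 206.329, 'k1': -0.161, 'R': [[0.775, 0.632, -0.001], [0.411, -0.505, -0.759], [-0.48, 0.588, -0.651]], 't': [-0.412, -0.099, 1.402]}
top gall_hopper [([364.0, 187.0, 149.0, 101.0], 0.57)]
top gall_hopper_handle [([376.0, 202.0, 129.0, 70.0], 0.96)]
top gall_hopper_knob [([354.0, 216.0, 58.0, 12.0], 0.79)]
top gall_1_center [([358.0, 188.0, 10.0, 11.0], 0.61)]
{'fx': 533.832, 'fy': 533.832, 'cx': 271.877, 'cy': 214.063, 'k1': 0.074, 'R': [[-0.02, -1.0, -0.024], [-0.992, 0.023, -0.123], [0.123, 0.021, -0.992]], 't': [0.019, 0.564, 1.105]}
{'time_s': 0.5, 'joint_positions': array([ 1.16298529e+00,  3.42019019e-01,  1.52410952e+00,  3.38633726e-05,
        1.27541154e+00, -1.45964419e-01]), 'qvel': array([ 6.40574098e-05,  3.44504086e-04,  9.25556537e-04, -1.23312260e-03,
        9.12365983e-04, -5.06736398e-04]), 'effort': array([-1.19530619e-04, -4.33234298e+01, -2.46109396e+01, -9.94525976e-05,
        8.94040204e-04, -9.42723062e-06]), 'tool_pos': array([0.13585952, 0.50712815, 0.2483083 ]), 'tcp_rot': array([ 1.30554494e-01,  9.91441135e-01,  2.97129342e-05, -8.39587516e-06]), 'force': array([-0.61364541, -1.01077742,  0.12247166]), 'wrist_torque': array([ 0.01371428, -0.01281878,  0.02949564]), 'finger_force': 0.0, 'opening': 0.08555491920243226}
```

View pics/scene0.png

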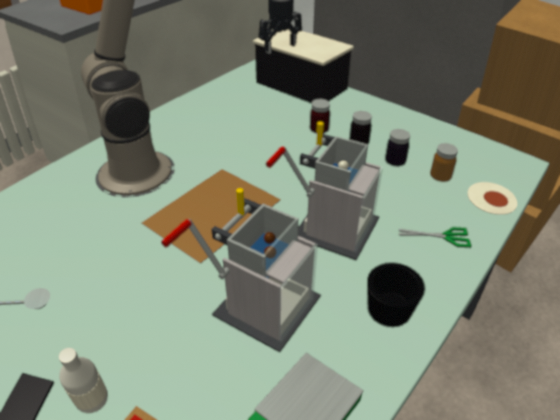

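View pics/top0.png

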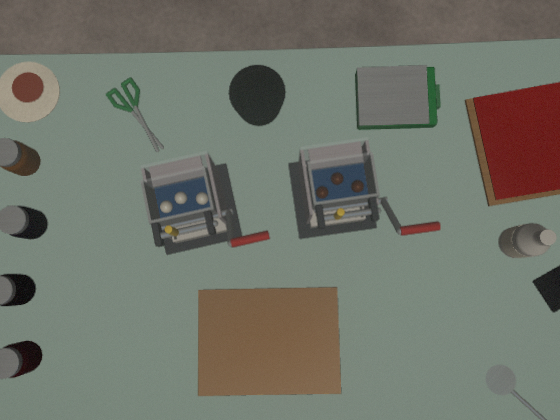

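The top picture shows the galls in the right-hand hopper: galls at about (340,187), red bar (420,229), yellow knob (341,212). In the scene picture it is the nearer hopper, with its bar at (177,233) and knob at (240,195). Next I fit the stand's pose.

```bash
cat > h.py <<'E'
import numpy as np,cv2
from bench import *
from scipy.spatial.transform import Rotation as Ro
from scipy.optimize import least_squares
def proj(c,X):
    p=camera_params(c);Y=np.atleast_2d(X)@np.array(p['R']).T+p['t'];s=Y[:,:2]/Y[:,2:]
    s=s*(1+p['k1']*(s**2).sum(1,keepdims=True))
    return s*[p['fx'],p['fy']]+[p['cx'],p['cy']]
def mask(c,win,kind):
    im=cv2.imread(c) if '/' in c else read_camera(c)[:,:,::-1]
    hsv=cv2.cvtColor(np.ascontiguousarray(im),cv2.COLOR_BGR2HSV);h,s,v=[hsv[:,:,i].astype(int) for i in range(3)]
    m=((h<7)|(h>173))&(s>150)&(v>90) if kind=='r' else (abs(h-25)<8)&(s>150)&(v>110)
    w=np.zeros_like(m);w[win[1]:win[3],win[0]:win[2]]=1;m&=w
    return np.argwhere(m)[:,::-1]
def ends(P):
    P=P.astype(float);c=P.mean(0);u=np.linalg.svd(P-c,full_matrices=False)[2][0];d=(P-c)@u
    return c,c+u*d.min(),c+u*d.max(),len(P)
def stand(x,y,a,P): # mm -> world m
    return np.array([x,y,0])+(Ro.from_euler('z',a).as_matrix()@(np.atleast_2d(P)/1000.).T).T
def handle(q,y=-112): return [-40+120*np.sin(q-.61),y,150+120*np.cos(q-.61)]
E
cat > fit.py <<'E'
from h import *
obs=[]
for c,wr,wy in (("scene",(150,205,205,260),(225,180,255,220)),("top",(395,210,450,250),(325,200,360,225))):
    f=f"pics/{c}0.png"
    r=ends(mask(f,wr,'r'));k=ends(mask(f,wy,'y'));print(c,[np.round(v,1) for v in r],[np.round(v,1) for v in k]);obs.append((c,r,k))
def res(v):
    x,y,a,b=v;o=[]
    for c,r,k in obs:
        o+=list((proj(c,stand(x,y,a,handle(0)))[0]-r[0]))
        e=proj(c,stand(x,y,a,[handle(0,-78),handle(0,-145)])); d=e[1]-e[0];d/=np.linalg.norm(d);g=r[2]-r[1];g/=np.linalg.norm(g);o.append(20*(d[0]*g[1]-d[1]*g[0]))
        o+=list((proj(c,stand(x,y,a,[-64,20-b*1000,250]))[0]-k[0]))
    return o
for y0 in (-.1,):
    s=least_squares(res,[.55,-.15,0,.003],x_scale=[.1,.1,.1,.01],loss='soft_l1');print(s.x,s.cost,np.round(res(s.x),1))
E
python3 fit.py
```

```text
scene [array([176.3, 232.1]), array([189.1, 220.9]), array([163.3, 243.5]), np.int64(244)] [array([239.4, 199.3]), array([239.1, 186. ]), array([239.7, 214.1]), np.int64(229)]
top [array([420.6, 228.8]), array([439.2, 226.4]), array([401.8, 231.3]), np.int64(173)] [array([340.2, 211.5]), array([336.8, 212.4]), array([343. , 210.8]), np.int64(32)]
[ 0.6039887  -0.12623568  0.10285921  0.00187528] 2.6470962851657274 [-1.3  0.4 -0.2 -0.   1.7 -1.3 -0.4  0.2 -0.4  0.5]
```

Stand at (0.604, −0.126), yaw 5.9°, residuals 1–2 px. I'll turn so the tool axes match the stand's (tool x = stand y, tool y = stand x), then fly to above the handle and cage it.

```bash
python3 -m inch '[[[0,0,-1.7,0,0,6.91,0],[0,0,-1.7,0,0,6.91,0],[0,0,-1.7,0,0,6.91,0],[0,0,-1.7,0,0,6.91,0],[0,0,-1.7,0,0,6.91,0],[0,0,-1.7,0,0,6.91,0],[0,0,-1.7,0,0,6.91,0],[0,0,-1.7,0,0,6.91,0],[0,0,-1.7,0,0,6.91,0],[0,0,-1.7,0,0,6.91,0]]]'
python3 -m inch '[[[-2.8,2.9,0,0,0,0,0],[-2.8,2.9,0,0,0,0,0],[-2.8,2.9,0,0,0,0,0],[-2.8,2.9,0,0,0,0,0],[-2.8,2.9,0,0,0,0,0],[-2.8,2.9,0,0,0,0,0],[-2.8,2.9,0,0,0,0,0],[-2.8,2.9,0,0,0,0,0],[-2.8,2.9,0,0,0,0,0],[-2.8,2.9,0,0,0,0,0]]]'
```

```text
time_s: 1.33
tool_pos: [0.1358, 0.507, 0.4192]
tcp_rot: [0.672, 0.741, 0.0, -0.0]
force: [0.7, 0.1, -0.2]
opening: 0.0425
finger_force: 0.0
time_s: 2.17
tool_pos: [0.4543, 0.2568, 0.4185]
tcp_rot: [0.67, 0.743, 0.0, 0.0]
force: [0.7, 1.0, 0.2]
opening: 0.0423
finger_force: 0.0
```

```bash
cat > st.py <<'E'
from h import *
X,Y,A=.604,-.1262,.1029
def show():
    s=observe();R=Ro.from_quat(s['tcp_rot']).as_matrix();p=Ro.from_euler('z',-A).apply(s['tool_pos']-[X,Y,0])*1000
    S=Ro.from_euler('z',-A).as_matrix()@R
    print('t',round(s['time_s'],2),'stand mm',np.round(p,1),'yaw err deg',np.round(np.degrees(np.arctan2(S[1,1],S[0,1])),1),'tz',np.round(S[:,2],3),'F',np.round(s['force'],1),'open',round(s['opening']*1000,1),'j',np.round(s['joint_positions'],2))
if __name__=='__main__': show()
E
python3 st.py
```

```text
t 2.17 stand mm [-109.5  396.3  418.5] yaw err deg 0.0 tz [ 0.  0. -1.] F [0.7 1.  0.2] open 42.3 j [0.37 0.27 1.17 0.   1.7  0.26]
```

```bash
python3 -m inch '[[[-3.9,0,0,0,0,0,0],[-3.9,0,0,0,0,0,0],[-3.9,0,0,0,0,0,0],[-3.9,0,0,0,0,0,0],[-3.9,0,0,0,0,0,0],[-3.9,0,0,0,0,0,0],[-3.9,0,0,0,0,0,0],[-3.9,0,0,0,0,0,0],[-3.9,0,0,0,0,0,0],[-3.9,0,0,0,0,0,0]]]'
python3 -m inch '[[[-3.9,0,0,0,0,0,0],[-3.9,0,0,0,0,0,0],[-3.9,0,0,0,0,0,0],[0,0,4,0,0,0,0],[0,0,4,0,0,0,0],[0,0,3.8,0,0,0,0],[0,0,0,0,0,0,0]]]'
python3 - <<'E'
from st import *
show()
im=read_camera("scene");a=cv2.resize(im[150:330,100:340],(480,360),interpolation=cv2.INTER_CUBIC)
t=read_camera("top");b=cv2.resize(t[140:260,290:450],(480,360),interpolation=cv2.INTER_CUBIC)
for c,P,o,k,g in (("scene",handle(0),(100,150),2,a),("top",handle(0),(290,140),3,b)):
    for pp in (handle(0,-78),handle(0),handle(0,-145),[-64,18,275]):
        u=(proj(c,stand(X,Y,A,pp))[0]-o)*k;cv2.circle(g,(int(u[0]),int(u[1])),3,(0,255,0),1)
cv2.imwrite("pics/a.png",np.vstack([a,b])[:600,:,::-1])
E
```

```text
time_s: 3.0
tool_pos: [0.4929, -0.1314, 0.4185]
tcp_rot: [0.67, 0.743, 0.0, 0.0]
force: [0.8, -0.2, 0.9]
opening: 0.0425
finger_force: 0.0
time_s: 3.58
tool_pos: [0.5018, -0.2441, 0.292]
tcp_rot: [0.67, 0.742, -0.001, -0.008]
force: [-0.3, 0.6, -0.4]
opening: 0.0424
finger_force: 0.0
t 3.58 stand mm [-113.7 -106.8  292. ] yaw err deg -0.0 tz [-0.012  0.01  -1.   ] F [-0.3  0.6 -0.4] open 42.4 j [-0.59  0.38  1.34  0.    1.43 -0.69]
```

View pics/a.png

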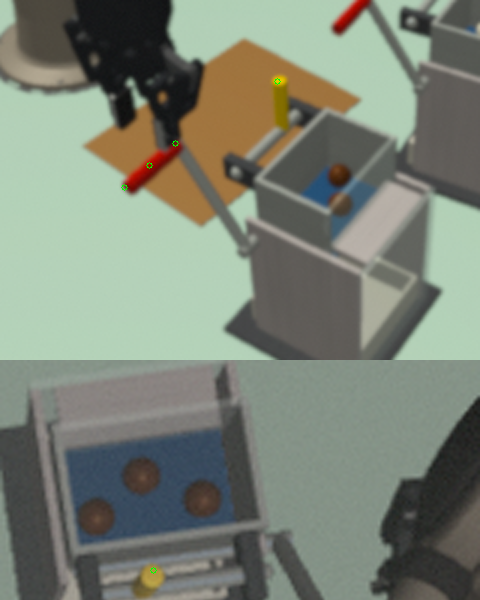

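The crop shows the green projected points lying on the bar (at about (150,165)) and the knob top (278,80). The fingers at (122,120) and (172,142) straddle the bar, so I descend.

```bash
python3 -m inch '[[[0,0,0,0,0,0,0],[0,0,0,0,0,0,0]]]'; python3 st.py
python3 -m inch '[[[0,0,1.6,0,0,0,0],[0,0,1.6,0,0,0,0],[0,0,1.6,0,0,0,0],[0,0,0,0,0,0,0.4],[0,0,0,0,0,0,0.4],[0,0,0,0,0,0,0.4]]]'; python3 st.py
```

```text
time_s: 3.85
tool_pos: [0.5065, -0.2465, 0.3036]
tcp_rot: [0.67, 0.743, 0.0, 0.003]
force: [0.0, -0.4, -0.2]
opening: 0.0423
finger_force: 0.0
t 3.85 stand mm [-109.3 -109.7  303.6] yaw err deg 0.0 tz [ 0.005 -0.004 -1.   ] F [ 0.  -0.4 -0.2] open 42.3 j [-0.59  0.38  1.32  0.    1.44 -0.69]
time_s: 4.35
tool_pos: [0.5061, -0.2464, 0.2545]
tcp_rot: [0.67, 0.743, 0.0, 0.002]
force: [-0.3, 1.0, -0.1]
opening: 0.026
finger_force: 0.0
t 4.35 stand mm [-109.7 -109.5  254.5] yaw err deg 0.0 tz [ 0.003 -0.002 -1.   ] F [-0.3  1.  -0.1] open 26.0 j [-0.59  0.41  1.41  0.    1.32 -0.69]
```

```bash
python3 -m inch '[[[0,1.54,-0.91,0,0,0,0.4],[0,1.67,-0.68,0,0,0,0.4],[0,1.75,-0.42,0,0,0,0.4],[0,1.79,-0.15,0,0,0,0.4],[0,1.79,0.12,0,0,0,0.4],[0,0,0,0,0,0,0.4]]]'; python3 st.py
python3 -m inch '[[[0,1.76,0.38,0,0,0,0.4],[0,1.68,0.64,0,0,0,0.4],[0,1.57,0.89,0,0,0,0.4],[0,0.96,0.72,0,0,0,0.4],[0,0,0,0,0,0,0.4],[0,0,0,0,0,0,0.4],[0,0,0,0,0,0,0.4],[0,0,0,0,0,0,0.4]]]'; python3 - <<'E'
from st import *
show()
a=read_camera("scene")[150:350,120:360];b=read_camera("top")[120:270,280:460]
cv2.imwrite("pics/b.png",np.hstack([cv2.resize(a,(400,333)),cv2.resize(b,(400,333))])[:,:,::-1])
E
```

```text
time_s: 4.85
tool_pos: [0.5927, -0.2368, 0.2741]
tcp_rot: [0.669, 0.743, 0.001, 0.002]
force: [-0.3, 0.2, 0.1]
opening: 0.0254
finger_force: 0.0
t 4.85 stand mm [ -22.6 -108.9  274.1] yaw err deg 0.1 tz [ 0.003 -0.002 -1.   ] F [-0.3  0.2  0.1] open 25.4 j [-0.5   0.54  1.14  0.    1.46 -0.6 ]
time_s: 5.52
tool_pos: [0.6491, -0.2313, 0.2475]
tcp_rot: [0.67, 0.742, 0.0, 0.001]
force: [0.0, -1.0, -0.4]
opening: 0.0259
finger_force: 0.0
t 5.52 stand mm [  34.1 -109.2  247.5] yaw err deg -0.0 tz [ 0.001 -0.001 -1.   ] F [ 0.  -1.  -0.4] open 25.9 j [-0.45  0.66  1.   -0.    1.48 -0.56]
```

View pics/b.png

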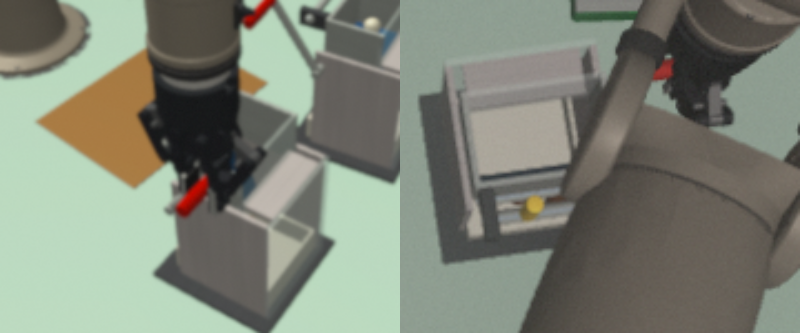

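The door is wide open and the hopper is empty from above: the white tray floor shows at (520,140) in the right half. No galls are visible yet, so I query the network before closing.

```bash
python3 -m inch '[[[0,0,0,0,0,0,0.4],[0,0,0,0,0,0,0.4],[0,0,0,0,0,0,0.4]]]' | head -1; python3 - <<'E'
from st import *
for c in ("scene","top"):
    im=read_camera(c); cv2.imwrite(f"pics/c_{c}.png",im[:,:,::-1]);print(c,[(np.round(d['box']).tolist(),round(d['conf'],2)) for d in find_in(c,"gall_1_center")])
    print(np.round(proj(c,stand(X,Y,A,[[-60,-58,20],[72,-58,20],[72,58,20],[-60,58,20]]))).tolist())
E
```

```text
time_s: 5.87
scene []
[[225.0, 305.0], [278.0, 335.0], [307.0, 296.0], [257.0, 271.0]]
top []
[[364.0, 219.0], [355.0, 160.0], [302.0, 166.0], [310.0, 226.0]]
```

```bash
python3 -m inch '[[[0,-0.96,-0.72,0,0,0,0.4],[0,-1.57,-0.89,0,0,0,0.4],[0,-1.68,-0.64,0,0,0,0.4],[0,-1.76,-0.38,0,0,0,0.4],[0,-1.79,-0.12,0,0,0,0.4],[0,-1.79,0.15,0,0,0,0.4],[0,-1.75,0.42,0,0,0,0.4],[0,-1.67,0.68,0,0,0,0.4],[0,0,0,0,0,0,0.4]]]'>/dev/null; python3 st.py
python3 -m inch '[[[0,-0.8,0.45,0,0,0,0.4],[0,-0.74,0.46,0,0,0,0.4],[0,0,0,0,0,0,0.4],[0,0,0,0,0,0,0.4]]]' >/dev/null; python3 st.py
python3 -m inch '[[[0,-0.4,0.25,0,0,0,0.4],[0,0,0,0,0,0,0.4],[0,0,0,0,0,0,0.4]]]'>/dev/null; python3 st.py
```

```text
t 6.82 stand mm [ -97.9 -108.7  261.6] yaw err deg -0.1 tz [-0.001  0.    -1.   ] F [ 0.1 -0.5  0.1] open 25.6 j [-0.57  0.42  1.37 -0.    1.36 -0.68]
t 7.15 stand mm [-110.4 -109.   252.8] yaw err deg -0.0 tz [ 0. -0. -1.] F [ 0.5 -0.3  0.3] open 25.9 j [-0.59  0.41  1.41  0.    1.32 -0.69]
t 7.4 stand mm [-111.7 -109.2  251.4] yaw err deg 0.0 tz [ 0.007 -0.002 -1.   ] F [8.2 0.9 3.9] open 25.6 j [-0.59  0.4   1.42  0.    1.31 -0.7 ]
```

8 N against a 2 N handle means the door is at its stop. One small push more to confirm, then centre, open the gripper and lift clear.

```bash
python3 -m inch '[[[0,-0.3,0.2,0,0,0,0.4],[0,0,0,0,0,0,0.4],[0,0,0,0,0,0,0.4]]]'>/dev/null; python3 st.py
python3 -m inch '[[[0,0.7,-0.45,0,0,0,0],[0,0,0,0,0,0,0],[0,0,0,0,0,0,0],[0,0,-2,0,0,0,0],[0,0,-3,0,0,0,0],[0,0,-3,0,0,0,0],[0,0,0,0,0,0,0],[0,0,0,0,0,0,0]]]' >/dev/null; python3 st.py
python3 - <<'E'
from st import *
a=read_camera("scene");cv2.imwrite("pics/d_scene.png",a[:,:,::-1]);b=read_camera("top");cv2.imwrite("pics/d_top.png",b[:,:,::-1])
for c in ("scene","top"): print([(np.round(d['box']).tolist(),round(d['conf'],2)) for d in find_in(c,"gall_1_center")])
r=ends(mask("pics/d_scene.png",(130,180,260,260),'r'));print([np.round(v,1) for v in r])
e0=np.array([176.3,232.1])
for q in (0,.05,.1):print(q,proj("scene",stand(X,Y,A,handle(q)))-0)
cv2.imwrite("pics/d.png",np.hstack([cv2.resize(a[150:350,120:360],(400,333)),cv2.resize(b[120:270,280:460],(400,333))])[:,:,::-1])
E
```

```text
t 7.65 stand mm [-112.2 -109.3  250.9] yaw err deg 0.1 tz [ 0.014 -0.004 -1.   ] F [15.4  3.8  7.1] open 25.8 j [-0.59  0.4   1.43  0.01  1.3  -0.7 ]
t 8.32 stand mm [-110.6 -109.3  333.5] yaw err deg -0.0 tz [ 0.002 -0.002 -1.   ] F [ 0.7 -0.4 -0.5] open 42.4 j [-0.59  0.36  1.26 -0.    1.52 -0.69]
[]
[]
[array([176.3, 232.1]), array([189.1, 221. ]), array([163.3, 243.5]), np.int64(243)]
0 [[174.98461936 232.57463096]]
0.05 [[176.84477906 232.29608862]]
0.1 [[178.81263197 232.15532578]]
```

View pics/d.png

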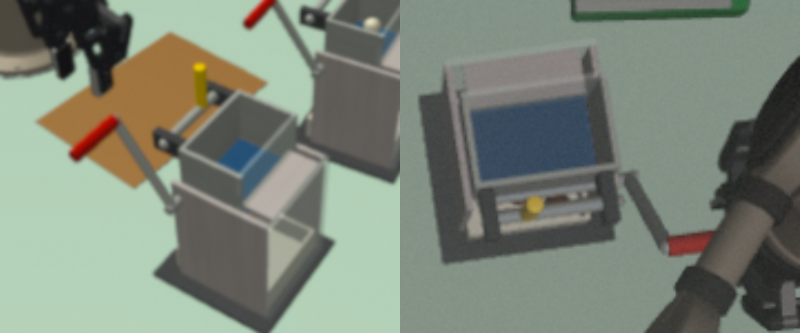

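The door is shut: the bar pixels match the start exactly, at (176.3,232.1). The hopper shows an empty blue door, and brown shows in the tray's robot-side strip near (565,205). Now to the bolt: shut the fingers, come down on the knob's +y side and push towards −y.

```bash
python3 -m inch '[[[3.4,0.93,0,0,0,0,1],[3.4,0.93,0,0,0,0,1],[3.4,0.93,0,0,0,0,1],[3.4,0.93,0,0,0,0,1],[3.4,0.93,0,0,0,0,1],[0,0,0,0,0,0,1],[0,0,0,0,0,0,1],[0,0,0,0,0,0,1]]]'>/dev/null; python3 st.py
python3 -m inch '[[[0,0,2.5,0,0,0,1],[0,0,2.5,0,0,0,1],[0,0,2.6,0,0,0,1],[0,0,0,0,0,0,1],[0,0,0,0,0,0,1]]]'>/dev/null; python3 st.py
python3 - <<'E'
from st import *
a=read_camera("scene");b=read_camera("top")
k=ends(mask("scene",(215,170,260,220),'y'));print([np.round(v,1) for v in k])
cv2.imwrite("pics/e.png",np.hstack([cv2.resize(a[150:270,170:314],(400,333)),cv2.resize(b[120:270,280:460],(400,333))])[:,:,::-1])
E
```

```text
t 9.18 stand mm [-64.3  60.9 331.5] yaw err deg 0.0 tz [-0.002  0.    -1.   ] F [-0.4  0.  -0.1] open 0.1 j [-0.28  0.32  1.33 -0.    1.5  -0.38]
t 9.6 stand mm [-64.9  60.  255.4] yaw err deg -0.1 tz [-0.003  0.001 -1.   ] F [ 0.5 -0.6  0.1] open 0.1 j [-0.28  0.36  1.47 -0.    1.31 -0.38]
[array([239.5, 199.4]), array([239.1, 186. ]), array([239.8, 214.1]), np.int64(236)]
```

View pics/e.png

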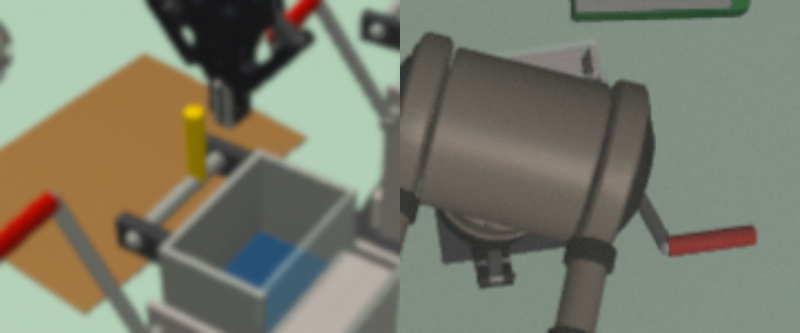

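```bash
python3 -m inch '[[[-1,0,0,0,0,0,1],[-1,0,0,0,0,0,1],[-1,0,0,0,0,0,1],[-1,0,0,0,0,0,1],[-1,0,0,0,0,0,1],[-0.7,0,0,0,0,0,1],[0,0,0,0,0,0,1],[0,0,0,0,0,0,1]]]'>/dev/null; python3 st.py
python3 -m inch '[[[-0.3,0,0,0,0,0,1],[-0.2,0,0,0,0,0,1],[0,0,0,0,0,0,1],[0,0,0,0,0,0,1]]]'>/dev/null; python3 st.py
python3 - <<'E'
from st import *
k=ends(mask("scene",(190,180,260,240),'y'));print([np.round(v,1) for v in k])
for b in (0,.002,.03,.035,.04):print(b,proj("scene",stand(X,Y,A,[-64,20-b*1000,250])))
E
```

```text
t 10.42 stand mm [-64.4   3.4 256. ] yaw err deg -0.1 tz [-0.001 -0.    -1.   ] F [-0.7  0.2  1. ] open 0.3 j [-0.37  0.39  1.43 -0.    1.32 -0.48]
t 10.75 stand mm [-64.1  -0.8 256.1] yaw err deg 0.0 tz [-0.  0. -1.] F [ 0.5  0.1 -0.1] open -0.2 j [-0.38  0.39  1.42 -0.    1.33 -0.48]
[array([227.4, 211.4]), array([225.9, 197.8]), array([229. , 226.3]), np.int64(234)]
0 [[239.96288658 200.45947814]]
0.002 [[239.32837696 201.03242522]]
0.03 [[230.26506295 209.22050043]]
0.035 [[228.61063347 210.71599599]]
0.04 [[226.94510688 212.22178344]]
```

About 36 mm across; creep on to the stop.

```bash
python3 -m inch '[[[-0.2,0,0,0,0,0,1],[-0.2,0,0,0,0,0,1],[0,0,0,0,0,0,1],[0,0,0,0,0,0,1]]]'>/dev/null; python3 st.py
python3 -m inch '[[[-0.2,0,0,0,0,0,1],[-0.2,0,0,0,0,0,1],[0,0,0,0,0,0,1],[0,0,0,0,0,0,1]]]'>/dev/null; python3 st.py
python3 - <<'E'
from st import *
k=ends(mask("scene",(190,180,260,240),'y'));print([np.round(v,1) for v in k])
E
```

```text
t 11.13 stand mm [-64.1  -3.2 256.3] yaw err deg 0.0 tz [-0.     0.003 -1.   ] F [-1.   7.6  1.5] open 0.1 j [-0.39  0.4   1.42  0.    1.33 -0.49]
t 11.47 stand mm [-64.1  -3.7 256.5] yaw err deg 0.1 tz [-0.001  0.01  -1.   ] F [-3.9 20.8  5.5] open -0.1 j [-0.39  0.4   1.42  0.01  1.33 -0.5 ]
[array([226.6, 212. ]), array([225.3, 198.8]), array([228.2, 227.3]), np.int64(229)]
```

The force rose to 21 N and the knob stopped, so the bolt is at its stop. Back off, lift clear and verify.

```bash
python3 -m inch '[[[2,0,0,0,0,0,1],[1.5,0,-0.5,0,0,0,1],[0,0,-3,0,0,0,1],[0,0,-3,0,0,0,1],[0,0,-3,0,0,0,1],[0,-3.5,-1,0,0,0,1],[0,-3.5,0,0,0,0,1],[0,-3.5,0,0,0,0,1],[0,-3.5,0,0,0,0,1]]]'>/dev/null; python3 -m inch '[[[0,0,0,0,0,0,1],[0,0,0,0,0,0,1]]]'>/dev/null; python3 - <<'E'
from st import *
show()
a=read_camera("scene");b=read_camera("top");cv2.imwrite("pics/f_scene.png",a[:,:,::-1])
print([np.round(v,1) for v in ends(mask("pics/f_scene.png",(205,180,250,240),'y'))]);print([np.round(v,1) for v in ends(mask("pics/f_scene.png",(130,200,205,260),'r'))])
print([np.round(v,1) for v in ends(mask("pics/f_scene.png",(260,140,295,175),'r'))],[np.round(v,1) for v in ends(mask("pics/scene0.png",(260,140,295,175),'r'))])
cv2.imwrite("pics/f.png",np.hstack([cv2.resize(a[130:330,150:390],(400,333)),cv2.resize(b[120:270,280:460],(400,333))])[:,:,::-1])
E
```

```text
t 12.43 stand mm [-205.1   26.   362.5] yaw err deg -0.1 tz [ 0.002 -0.002 -1.   ] F [ 0.6 -0.6  0.5] open 0.1 j [-0.48  0.06  1.57 -0.    1.51 -0.58]
[array([227.1, 211.3]), array([226.1, 197.9]), array([228.2, 227.2]), np.int64(255)]
[array([176.3, 232.1]), array([189. , 220.9]), array([163.3, 243.5]), np.int64(245)]
[array([275.6, 155.9]), array([283.6, 147.5]), array([267.5, 164.5]), np.int64(125)] [array([275.6, 155.9]), array([283.6, 147.5]), array([267.5, 164.5]), np.int64(125)]
```

View pics/f.png

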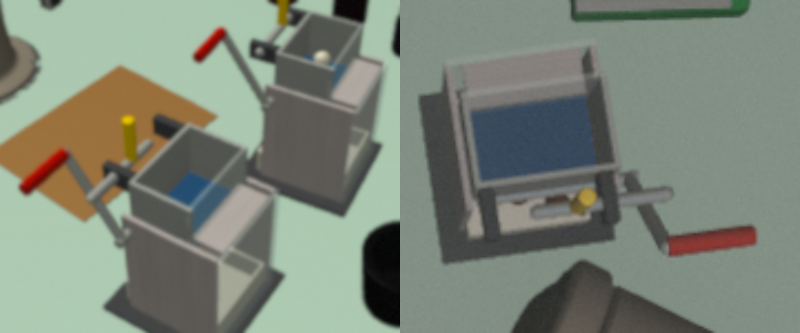

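The bolt is fully across, passing in front of the crank arm at (670,193). The door is shut, the hopper is empty with brown galls in the tray at (520,200) and (560,198), and the other hopper has not moved.

```bash
python3 -c "from bench import *; print(hand_in())"
```

```text
the job is handed in; nothing more can be done
None
```

I opened the gall hopper, shut its door to the stop and pushed the bolt fully across, then handed in at about 12.5 s; the ball hopper never moved. The gall hopper is empty, but the cameras showed only two of the three galls in the tray; the third is probably hidden under the hopper.

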